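Close and start the polishing tumbler

ROBOT

A 7-joint arm with a two-finger parallel gripper is mounted at the origin on the work surface. World frame = base frame: x ahead of the robot, y to its left, z up, the work surface at z = 0. Lengths are in m, angles in rad, forces in N, time in s.
With the tool pointing down it reaches from about 0.4 to 0.85 m from the base axis. Payload 10.4 kg.
Tool frame: the origin (TCP) lies on the centre line of the jaws, within the pads' length; the fingertips stand 17 mm ahead of it and the grasp point (between the pads) lies 2 mm behind it; z points along the fingers, y is the line along which they close (so a half turn about z gives the same grasp; the last joint's range is limited). The gripper opens to 85 mm and grips with 20 to 120 N. Pads are 22 mm wide; open, the fingers measure 114 mm over their backs; the gripper's body (76 mm by 85 mm) begins 54 mm behind the grasp point. The pads swing forward as they close: fully open they stand 13 mm farther back than shut.
Start: joints at [1.161, 0.332, -0.065, 1.46, 0.022, 1.35, -0.088], TCP at [0.236, -0.579, 0.248] pointing down, gripper open.
Joint ranges: [-2.6, 2.6], [-0.5, 2.12], [-1.47, 1.34], [0.16, 2.42], [-1.27, 4.41], [0.06, 2.06], [-2.6, 2.6]. Speed limits (rad/s): [2.22, 2.22, 2.79, 2.79, 3.14, 3.14, 3.14].

INTERFACE

Orientations are given as a unit quaternion [x, y, z, w].
In Python, from workcell import sensors, imaging, order, spotter gives the robot as it stands. The module is installed in compiled form; this text tells all that it offers.
- The arm moves only by the shell command python3 -m inch 'ROWS' [FORCE]. ROWS is JSON, a list that holds one entry, the list of rows, each a list of 7 numbers: the shift along the tool's x, y, z in m, then the turn, a rotation vector about the tool's x, y, z in rad, then the closure, from -1 (fully open) to 1 (shut). In form: [[[x, y, z, ax, ay, az, hand], ...]]. A call has 1 to 10 rows; each row is the pose to reach, as a shift and turn from the pose commanded when the call began, along the tool's axes at that moment; what a row does not reach only later rows make up. A row lasts 1/10 s, in which the tool goes at most 50 mm and 8.59 degrees, less where a joint would pass 70% of its speed; a pose out of reach is approached as far as the arm can. A call with a gripper value outside its range is refused whole. The fingers move at their own pace and stop on an object; FORCE is the grip in N (left out, the last holds). Time passes only in rows, so rows that repeat a pose let the fingers close. It gives the time, the measured TCP pose, the force, the opening and the grip force at its end, in the units of the state.
- sensors.get_obs(): the state, without advancing time (a new reading comes with each control period).
- imaging.camera(name): name is "side" or "top"; returns the picture (420x560x3 uint8, blue, green, red); there is no depth.
- imaging.calibration(name): a dict with "mtx" (3x3 intrinsics, pixels), "R" (3x3) and "t" (3): a world point X has camera coordinates R X + t. Camera axes: x right, y down, z forward; pixel columns grow to the right and rows downward; lengths in m; the calibration is good to about 2 mm. A picture is of the moment at which its call begins. calibration takes no time and is no camera call.
- order.hand_in(): hands the job in; it is judged then, once.
Trained networks look in the newest picture that a camera, given by its name, has taken for a name from the list of things; names that differ only in an ending like _2 or _b are one class to them, and where a whole thing is asked for, a point or a joint stands for the part that bears it (a point fixed in the world has none). Each returns a list of dicts, best first, with "conf" (0 to 1); they miss things now and then, are a little off and sometimes report something else, mostly with a low value. They report only what shows in the picture. A call takes as long as a camera call.
- spotter.look_for(label, camera): "pixel" ([column, row] in pixels, amid what is visible of it).
The state is a dict: "clock": time; "joint_pos": joint angles; "joint_velocities": joint speeds; "tau": joint torques, N m; "position": TCP position; "ee_rot": TCP orientation; "ft_force": force on the tool from outside, world axes, zero at the start; "torque": the same for the moment, N m; "grip_width": opening from 0.0 (shut) to 1.0 (fully open); "grasp_force": force on a finger pad.
Only numpy, scipy, OpenCV 4.12 (cv2) and the standard library are available. Lean on these libraries where they do the work, as an engineer would, in place of code of your own. Each camera call takes 0.05 s, during which the arm holds its last target. There are 200 camera calls.

TASK

Lower the tumbler's open lid gently, without slamming it, until it is fully shut. Then press the console's keys fully down and let them spring back, one at a time and in this order: the round key, the long bar key, the triangular key. Press no key while the lid is open, never press the square stop key, and leave the hammer, the chisel box and the bronze finial where they are.

Things in the scene. Friction and masses are not known exactly. Their poses are not given: they have to be found in the camera images.
- machine: Grey bench polishing tumbler, fixed to the bench: an open-topped box 200 mm deep (x), 240 mm wide (y), 120 mm high, walls 12 mm, bronze castings inside. Origin: centre of its underside; its +x side carries the lid hinge, its -x side is the front.
- lid (a joint): The tumbler's steel lid, hinged along the machine's +x rim. 0 = closed flat on the rim, grows as it opens (rad), at most 1.5. It starts part open; hinge friction holds it wherever it is left (about 3 to 6 N at its free edge moves it). Panel 200 mm (hinge to free edge) by 240 mm wide, 12 mm thick, plus a small 15 mm pull tab, 100 mm wide, at the middle of its free edge; 0.35 kg.
- lid_hinge (a point): Point at the middle of the lid's hinge line, 120 mm above the bench, on the lid's underside. Axes turn with the lid: -x runs along the lid to its free edge, y along the hinge, z is the lid's outer normal.
- lid_edge (a point): Middle of the lid's free edge on its outer (upper) face, 200 mm from the hinge; same axes as lid_hinge. The tab sticks out 15 mm beyond it.
- console: Low aluminium control console, fixed, 190 x 190 x 50 mm, beside the tumbler (on either side). Origin: centre of its underside. Four black spring keys stand on its top in a two-by-two block 85 mm apart, in any arrangement, each in a grey bezel 74 mm square and 8 mm high.
- key_round (a joint): Travel of the key: round disc, 54 mm across. 0 = up, 0.008 m = fully down (against the stop); about 5 N holds it fully down and it springs back.
- key_bar (a joint): Travel of the key: long narrow bar, 24 mm (x) by 66 mm (y). 0 = up, 0.008 m = fully down (against the stop); about 5 N holds it fully down and it springs back.
- key_triangle (a joint): Travel of the key: triangle with corners 34 mm from its centre (about 59 mm sides). 0 = up, 0.008 m = fully down (against the stop); about 5 N holds it fully down and it springs back.
- key_square (a joint): Travel of the key: square, 48 mm by 48 mm; this is STOP. 0 = up, 0.008 m = fully down (against the stop); about 5 N holds it fully down and it springs back.
- key_round_top (a point): Centre of the top face of the round key; 76 mm above the bench when up, 18 mm above its bezel; sinks with the key. Axes as the console's.
- key_bar_top (a point): Centre of the top face of the bar key; 76 mm above the bench when up, 18 mm above its bezel; sinks with the key. Axes as the console's.
- key_triangle_top (a point): Centre of the top face of the triangle key; 76 mm above the bench when up, 18 mm above its bezel; sinks with the key. Axes as the console's.
- key_square_top (a point): Centre of the top face of the square (stop) key; 76 mm above the bench when up, 18 mm above its bezel; sinks with the key. Axes as the console's.
- hammer: Bystander: hammer with wooden handle, 240 mm long, lying beyond the work.
- chisel_box: Bystander: open wooden box of steel chisels, 200 x 120 x 55 mm, on the left of the bench. Origin: centre of its underside.
- finial: Bystander: upright bronze finial, 72 mm across the foot, 115 mm high, on the right of the bench. Origin: centre of its underside.

How it is judged:
On the way, in this order (a step that is already met when the one before it is completed fails the run):
1. the lid is shut (within 0.03 rad) with all keys up (value of joint lid below 0.03 rad and value of joint each of key_round, key_bar, key_triangle, key_square below 0.002 m), for 0.1 s.
2. the round key alone is pressed down (over 6 of its 8 mm) with the lid shut and the other keys up (value of joint key_round above 0.006 m and value of joint each of key_bar, key_triangle, key_square below 0.002 m and value of joint lid below 0.03 rad), for 0.04 s.
3. the long bar key alone is pressed down (over 6 of its 8 mm) with the lid shut and the other keys up (value of joint key_bar above 0.006 m and value of joint each of key_round, key_triangle, key_square below 0.002 m and value of joint lid below 0.03 rad), for 0.04 s.
4. the triangular key alone is pressed down (over 6 of its 8 mm) with the lid shut and the other keys up (value of joint key_triangle above 0.006 m and value of joint each of key_round, key_bar, key_square below 0.002 m and value of joint lid below 0.03 rad), for 0.04 s.
At the end, for the whole second after the job is handed in: The lid is shut within 0.03 rad, all four keys have sprung back up (within 2 mm), and the hammer, chisel box and finial lie within 30 mm of where they were (all of step 1 and distance of each of hammer, chisel_box, finial from where it was at the start of the episode below 0.03 m); the robot touches nothing.
It fails at once if the lid is slammed (falls faster than 2 rad/s) (velocity of joint lid below -2 rad/s).
It fails at once if a key is pressed (over 4 mm) while the lid is open more than 0.06 rad (value of joint lid above 0.06 rad and value of joint any of key_round, key_bar, key_triangle, key_square above 0.004 m).
It fails at once if the square stop key is pressed (over 3 mm) (value of joint key_square above 0.003 m).
It fails at once if two keys are pressed at once (both over 3 mm) (value of joint each of key_round, key_bar above 0.003 m or value of joint each of key_round, key_triangle above 0.003 m or value of joint each of key_round, key_square above 0.003 m or value of joint each of key_bar, key_triangle above 0.003 m or value of joint each of key_bar, key_square above 0.003 m or value of joint each of key_triangle, key_square above 0.003 m).
It fails at once if a bystander is moved more than 30 mm (distance of any of hammer, chisel_box, finial from where it was at the start of the episode above 0.03 m).
It also fails if it takes over 53 s, if anything falls off the work surface, if the arm or the gripper's body presses on something with over 40 N, if the wrist force passes 120 N, or if a joint passes its speed limit or range.

## Working session

There is one attempt and no reset: what is moved stays moved. The work goes in short steps, Python scripts to look and compute and a shell command to move; the robot and the scene stay as the last step left them, time stands still between calls to the robot, and variables do not carry over. Pictures are saved under pics/ and viewed, at most 10 in all, crops included, and the job is handed in when it is done.

```bash
mkdir -p pics; cat > h.py <<'E'
import numpy as np, cv2
from workcell import sensors, imaging, order, spotter
def P(c):
    k=imaging.calibration(c); return np.array(k["mtx"])@np.c_[np.array(k["R"]),np.array(k["t"])]
def atz(c,px,z):  # pixel -> world at height z
    M=P(c); H=np.c_[M[:,0],M[:,1],M[:,2]*z+M[:,3]]
    w=np.linalg.solve(H,[px[0],px[1],1]); return w[:2]/w[2]
def tri(a,b):
    X=cv2.triangulatePoints(P("side"),P("top"),np.float64(a).reshape(2,1),np.float64(b).reshape(2,1)); return (X[:3]/X[3]).ravel()
E
python3 - <<'E'
from h import *
for c in ("side","top"): cv2.imwrite(f"pics/{c}0.png",imaging.camera(c))
np.set_printoptions(precision=3,suppress=True)
for n in "lid_edge lid_hinge machine console key_round_top key_bar_top key_triangle_top key_square_top hammer chisel_box finial".split():
    r={c:spotter.look_for(n,c)[:1] for c in ("side","top")}
    p={c:(v[0]["pixel"],round(v[0]["conf"],2)) for c,v in r.items() if v}
    print(n,p, tri(p["side"][0],p["top"][0]) if len(p)==2 else "")
o=sensors.get_obs();print(o["clock"],o["position"],o["ee_rot"],o["ft_force"])
for c in ("side","top"):
    k=imaging.calibration(c);print(c,-np.array(k["R"]).T@np.array(k["t"]))
E
```

```text
lid_edge {'side': ([267.8, 230.3], 0.71), 'top': ([228.7, 222.7], 0.84)} [0.552 0.186 0.198]
lid_hinge {'side': ([269.4, 232.2], 0.81), 'top': ([226.8, 216.8], 0.58)} [0.555 0.191 0.199]
machine {'side': ([285.0, 266.2], 0.88), 'top': ([233.8, 235.4], 0.64)} [0.515 0.186 0.058]
console {'side': ([303.1, 191.3], 0.98), 'top': ([336.6, 228.7], 0.61)} [ 0.548 -0.212 -0.072]
key_round_top {'side': ([320.0, 159.5], 0.6), 'top': ([349.6, 235.3], 0.49)} [ 0.503 -0.239  0.06 ]
key_bar_top {'side': ([295.7, 152.6], 0.44), 'top': ([349.9, 215.0], 0.65)} [ 0.581 -0.244  0.066]
key_triangle_top {'side': ([286.2, 171.1], 0.75), 'top': ([326.1, 214.4], 0.52)} [ 0.59  -0.156  0.065]
key_square_top {'side': ([305.3, 192.7], 0.69), 'top': ([324.9, 233.3], 0.67)} [ 0.528 -0.157 -0.017]
hammer {'side': ([319.1, 160.1], 0.73), 'top': ([297.8, 177.7], 0.84)} [ 0.538 -0.026  0.293]
chisel_box {'side': ([222.1, 387.7], 0.69), 'top': ([350.7, 214.1], 0.68)} [ 1.427 -1.02  -4.109]
finial {'side': ([347.1, 115.6], 0.68), 'top': ([349.6, 239.5], 0.66)} [ 0.44  -0.197  0.285]
1.2 [ 0.236 -0.579  0.248] [0.981 0.192 0.    0.   ] [ 0.378 -0.033  0.292]
side [0.32  0.984 1.232]
top [0.316 0.014 1.48 ]
```

```bash
python3 - <<'E'
import cv2
for c,(x,y,w,h) in {"side":(180,80,280,210),"top":(160,140,280,150)}.items():
    i=cv2.imread(f"pics/{c}0.png"); cv2.imwrite(f"pics/{c}0c.png",cv2.resize(i[y:y+h,x:x+w],None,fx=2.8,fy=2.8,interpolation=cv2.INTER_CUBIC))
E
```

```text
(no output)
```

View pics/side0.png

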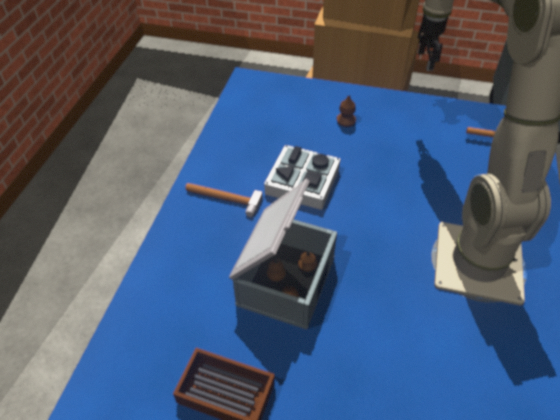

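View pics/top0.png

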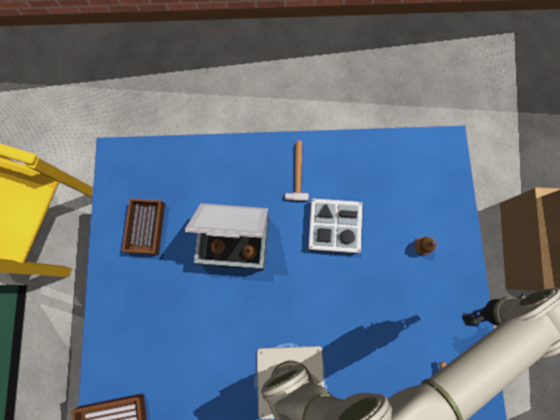

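View pics/side0c.png

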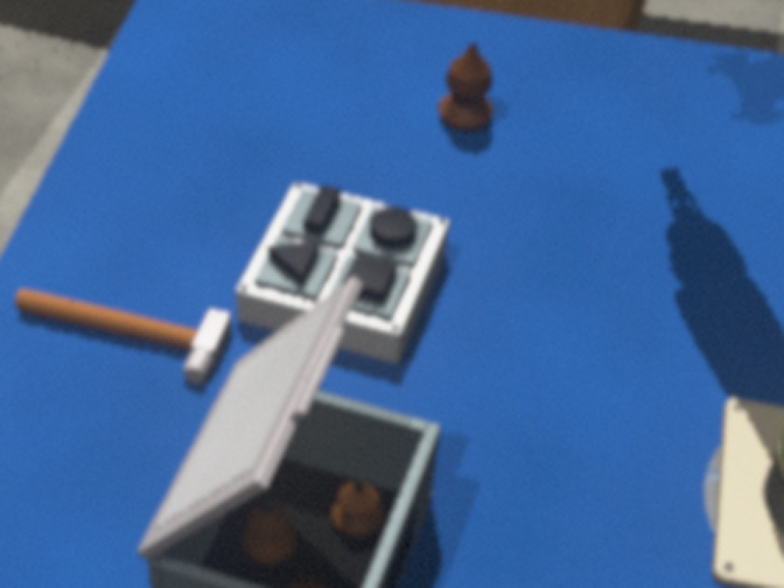

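View pics/top0c.png

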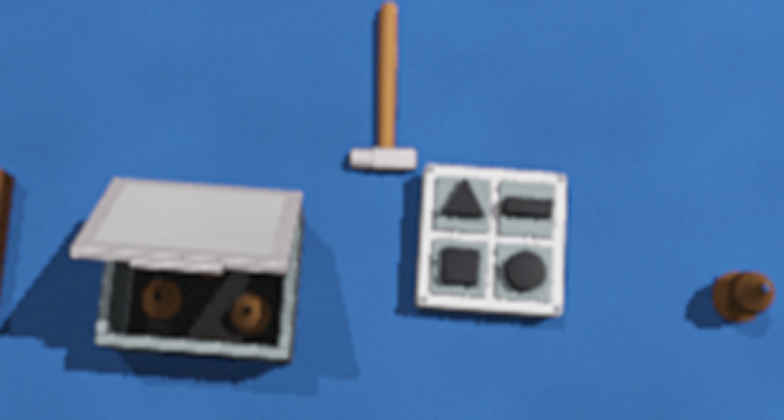

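The tumbler is at left of centre with its lid about 1 rad open (top view: free edge from (186,232) to (266,236), tab at (224,236)). The console is to its right: triangle (325,211), bar (348,214), square (324,235), round (347,237) in the top view. The networks' key pixels agree except the square in the side view, which the lid partly hides. The finial is at (427,245), and the hammer lies beyond.

```bash
python3 - <<'E'
from h import *
np.set_printoptions(precision=4,suppress=True)
a=tri((274.6,253.2),(185.7,231.8)); b=tri((305.7,181),(266.4,236.4)); h=tri((232.9,277),(201-4,204))
print("free edge L,R",a,b,np.linalg.norm(a-b),"hinge L",h)
print("hinge ends z.12",atz("top",(199,203.6),.13),atz("top",(268.2,208.6),.13),"front rim",atz("top",(194.6,263),.12),atz("top",(263.6,267.9),.12))
for n,s,t in [("round",(321,161.4),(347,236.8)),("bar",(295,154.3),(347.9,213.9)),("tri",(284.6,172),(325,211.4)),("sq",(314,179),(324.3,235.4))]:
    print(n,tri(s,t),atz("top",t,.073),atz("side",s,.073))
E
```

```text
free edge L,R [0.5058 0.3084 0.28  ] [0.4878 0.0591 0.263 ] 0.2505329003944568 hinge L [0.6176 0.3037 0.141 ]
hinge ends z.12 [0.6282 0.2996] [0.6012 0.0548] front rim [0.4201 0.3152] [0.3947 0.0769]
round [ 0.4975 -0.2285  0.0621] [ 0.4982 -0.2267] [ 0.4948 -0.2171]
bar [ 0.5832 -0.2373  0.0652] [ 0.5827 -0.2359] [ 0.581  -0.2291]
tri [ 0.5965 -0.1534  0.0637] [ 0.5951 -0.1523] [ 0.594  -0.1443]
sq [ 0.5038 -0.1455  0.064 ] [ 0.5063 -0.1445] [ 0.5004 -0.1366]
```

```bash
python3 -m inch '[[[0.35,-0.16,-0.15,0,0,0.386,1],[0.35,-0.16,-0.15,0,0,0.386,1],[0.35,-0.16,-0.15,0,0,0.386,1],[0.35,-0.16,-0.15,0,0,0.386,1],[0.35,-0.16,-0.15,0,0,0.386,1],[0.35,-0.16,-0.15,0,0,0.386,1],[0.35,-0.16,-0.15,0,0,0.386,1],[0.35,-0.16,-0.15,0,0,0.386,1],[0.35,-0.16,-0.15,0,0,0.386,1],[0.35,-0.16,-0.15,0,0,0.386,1]]]' 40
```

```text
clock: 2.2
position: [0.5014, -0.2963, 0.3991]
ee_rot: [1.0, 0.003, 0.001, -0.0]
ft_force: [0.3, -1.3, -0.7]
grip_width: -0.001
grasp_force: 0.0
```

```bash
python3 -m inch '[[[0.024,-0.48,0,0,0,0,1],[0.024,-0.48,0,0,0,0,1],[0.024,-0.48,0,0,0,0,1],[0.024,-0.48,0,0,0,0,1],[0.024,-0.48,0,0,0,0,1],[0.024,-0.48,0,0,0,0,1],[0.024,-0.48,0,0,0,0,1],[0.024,-0.48,0,0,0,0,1],[0.024,-0.48,0,0,0,0,1],[0.024,-0.48,0,0,0,0,1]]]' && python3 -m inch '[[[0,0,0.03,0,0,0,1],[0,0,0.06,0,0,0,1],[0,0,0.07,0,0,0,1],[0,0,0.08,0,0,0,1],[0,0,0.085,0,0,0,1],[0,0,0.085,0,0,0,1]]]'; python3 - <<'E'
from h import *
cv2.imwrite("pics/side1.png",cv2.resize(imaging.camera("side")[60:340,160:440],None,fx=2.1,fy=2.1))
E
```

```text
clock: 3.2
position: [0.5228, 0.1833, 0.3977]
ee_rot: [1.0, 0.001, -0.0, 0.0]
ft_force: [0.2, -0.7, -1.0]
grip_width: 0.0
grasp_force: 0.0
clock: 3.8
position: [0.5234, 0.1809, 0.3135]
ee_rot: [1.0, -0.0, 0.0, 0.0]
ft_force: [-0.1, -0.3, 0.2]
grip_width: 0.001
grasp_force: 0.0
```

View pics/side1.png

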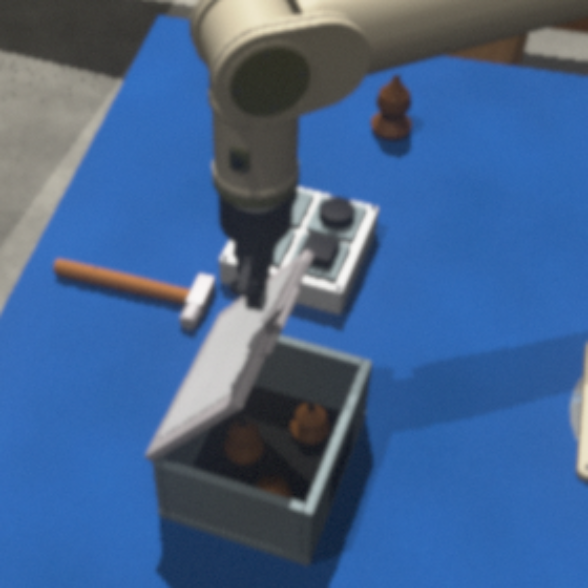

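The fist is over the lid's outer face near the free edge, with its tips at crop pixel (256,300). Next I lower it gently to contact.

```bash
python3 -m inch '[[[0,0,0.006,0,0,0,1],[0,0,0.012,0,0,0,1],[0,0,0.018,0,0,0,1],[0,0,0.024,0,0,0,1],[0,0,0.03,0,0,0,1]]]';  python3 -m inch '[[[0,0,0.005,0,0,0,1],[0,0,0.01,0,0,0,1],[0,0,0.015,0,0,0,1]]]'
```

```text
clock: 4.35
position: [0.5234, 0.1814, 0.283]
ee_rot: [1.0, 0.0, 0.0, -0.0]
ft_force: [1.4, -0.7, 2.7]
grip_width: 0.001
grasp_force: 1.0
clock: 4.65
position: [0.5233, 0.1815, 0.2681]
ee_rot: [1.0, 0.0, 0.0, -0.0]
ft_force: [0.0, -0.4, 2.1]
grip_width: -0.0
grasp_force: 1.0
```

```bash
python3 -m inch '[[[-0.006,0,0.006,0,0,0,1],[-0.012,-0.001,0.012,0,0,0,1],[-0.018,-0.001,0.018,0,0,0,1],[-0.024,-0.002,0.024,0,0,0,1],[-0.029,-0.003,0.030,0,0,0,1],[-0.034,-0.003,0.036,0,0,0,1],[-0.039,-0.004,0.043,0,0,0,1],[-0.043,-0.004,0.049,0,0,0,1],[-0.047,-0.005,0.056,0,0,0,1],[-0.051,-0.005,0.063,0,0,0,1]]]'; python3 - <<'E'
from h import *
cv2.imwrite("pics/side2.png",cv2.resize(imaging.camera("side")[60:340,160:440],None,fx=2.1,fy=2.1))
E
```

```text
clock: 5.65
position: [0.4719, 0.1865, 0.2047]
ee_rot: [1.0, 0.0, 0.0, -0.0]
ft_force: [0.8, -0.8, 1.6]
grip_width: -0.003
grasp_force: 0.7
```

View pics/side2.png

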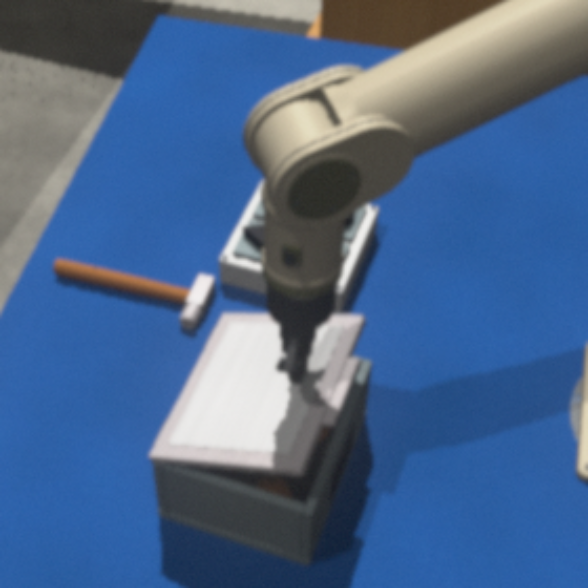

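The lid follows; it is now roughly a third open, with the fist on its outer face at (295,378). I continue to shut.

```bash
python3 -m inch '[[[-0.003,0,0.007,0,0,0,1],[-0.006,0,0.014,0,0,0,1],[-0.008,0,0.021,0,0,0,1],[-0.010,-0.001,0.028,0,0,0,1],[-0.012,-0.001,0.035,0,0,0,1],[-0.013,-0.001,0.042,0,0,0,1],[-0.014,-0.001,0.047,0,0,0,1],[-0.014,-0.001,0.05,0,0,0,1],[-0.014,-0.001,0.053,0,0,0,1],[-0.014,-0.001,0.055,0,0,0,1]]]'; python3 -m inch '[[[0,0,0.001,0,0,0,1],[0,0,0.002,0,0,0,1],[0,0,0.002,0,0,0,1]]]'
```

```text
clock: 6.7
position: [0.4581, 0.1873, 0.1501]
ee_rot: [1.0, 0.0, -0.0, 0.0]
ft_force: [-1.0, -0.2, 0.6]
grip_width: 0.002
grasp_force: 0.6
clock: 7.0
position: [0.4581, 0.1874, 0.1495]
ee_rot: [1.0, 0.0, 0.0, 0.0]
ft_force: [-8.5, -3.2, 17.0]
grip_width: 0.0
grasp_force: 8.1
```

The fist stopped at tip height 0.132 with 17 N, which is a shut lid. I lift off, move above the round key and look.

```bash
python3 -m inch '[[[0,0,-0.04,0,0,0,1],[0,0,-0.08,0,0,0,1],[0.04,0.415,-0.08,0,0,0,1],[0.04,0.415,-0.08,0,0,0,1],[0.04,0.415,-0.08,0,0,0,1],[0.04,0.415,-0.08,0,0,0,1],[0.04,0.415,-0.08,0,0,0,1],[0.04,0.415,-0.08,0,0,0,1],[0.04,0.415,-0.08,0,0,0,1],[0.04,0.415,-0.08,0,0,0,1]]]'; python3 -m inch '[[[0,0,0.0,0,0,0,1],[0,0,0.05,0,0,0,1],[0,0,0.08,0,0,0,1],[0,0,0.08,0,0,0,1]]]'; python3 - <<'E'
from h import *
a=imaging.camera("side")[80:300,200:400];b=imaging.camera("top")[160:300,160:400]
cv2.imwrite("pics/s3.png",np.vstack([cv2.resize(a,(500,550))])); cv2.imwrite("pics/t3.png",cv2.resize(b,None,fx=3.3,fy=3.3))
E
```

```text
clock: 8.0
position: [0.4968, -0.2131, 0.2285]
ee_rot: [1.0, 0.0, 0.0, 0.0]
ft_force: [1.2, 0.7, 0.1]
grip_width: 0.0
grasp_force: 0.0
clock: 8.4
position: [0.4944, -0.2101, 0.1443]
ee_rot: [1.0, 0.0, -0.003, -0.001]
ft_force: [0.6, -0.0, -0.9]
grip_width: -0.002
grasp_force: 0.0
```

View pics/s3.png

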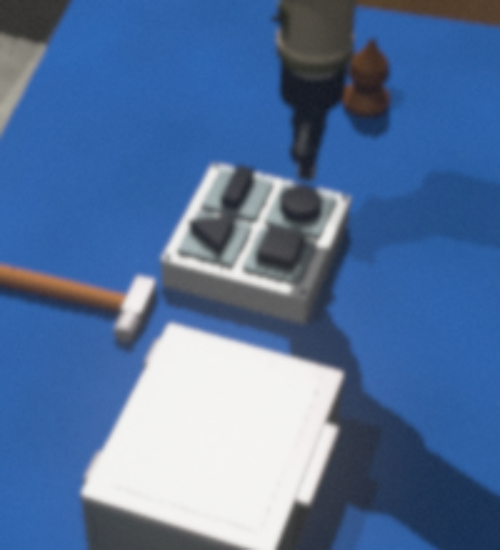

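The lid is flat and shut. The fist is above and slightly +y of the round key (300,202), as the TCP reading also says. I correct by 18 mm in y and press.

```bash
python3 -m inch '[[[0.004,0.018,0,0,0,0,1],[0.004,0.018,0.025,0,0,0,1],[0.004,0.018,0.042,0,0,0,1],[0.004,0.018,0.048,0,0,0,1],[0.004,0.018,0.053,0,0,0,1],[0.004,0.018,0.057,0,0,0,1],[0.004,0.018,0.060,0,0,0,1],[0.004,0.018,0.060,0,0,0,1]]]'
```

```text
clock: 9.3
position: [0.5016, -0.2293, 0.0891]
ee_rot: [1.0, 0.0, 0.001, 0.001]
ft_force: [0.4, -1.4, 2.8]
grip_width: -0.002
grasp_force: 1.5
```

```bash
python3 -m inch '[[[0,0,0.002,0,0,0,1],[0,0,0.004,0,0,0,1],[0,0,0.0055,0,0,0,1],[0,0,0.0055,0,0,0,1]]]'
```

```text
clock: 9.7
position: [0.5018, -0.2294, 0.0849]
ee_rot: [1.0, 0.0, 0.001, 0.001]
ft_force: [-3.8, -0.5, 19.5]
grip_width: 0.001
grasp_force: 9.9
```

The round key is on its stop (19.5 N at the expected height). Next is the bar key.

```bash
python3 -m inch '[[[0,0,-0.02,0,0,0,1],[0,0,-0.04,0,0,0,1],[0.04,0.004,-0.04,0,0,0,1],[0.081,0.008,-0.04,0,0,0,1],[0.081,0.008,-0.04,0,0,0,1],[0.081,0.008,-0.04,0,0,0,1]]]'; python3 -m inch '[[[0,0,0.02,0,0,0,1],[0,0,0.030,0,0,0,1],[0,0,0.034,0,0,0,1],[0,0,0.037,0,0,0,1],[0,0,0.040,0,0,0,1],[0,0,0.040,0,0,0,1]]]'
```

```text
clock: 10.3
position: [0.5816, -0.2359, 0.1215]
ee_rot: [1.0, 0.001, -0.001, -0.001]
ft_force: [0.1, -0.6, 0.6]
grip_width: -0.003
grasp_force: 0.0
clock: 10.9
position: [0.5813, -0.2369, 0.085]
ee_rot: [1.0, 0.0, -0.0, 0.0]
ft_force: [-11.2, 2.9, 17.7]
grip_width: -0.0
grasp_force: 9.0
```

```bash
python3 -m inch '[[[0,0,-0.02,0,0,0,1],[0,0,-0.04,0,0,0,1],[0.005,-0.04,-0.04,0,0,0,1],[0.010,-0.085,-0.04,0,0,0,1],[0.010,-0.085,-0.04,0,0,0,1],[0.010,-0.085,-0.04,0,0,0,1]]]'; python3 -m inch '[[[0,0,0.02,0,0,0,1],[0,0,0.030,0,0,0,1],[0,0,0.034,0,0,0,1],[0,0,0.037,0,0,0,1],[0,0,0.040,0,0,0,1],[0,0,0.040,0,0,0,1]]]'
```

```text
clock: 11.5
position: [0.5922, -0.1504, 0.1234]
ee_rot: [1.0, 0.002, 0.0, 0.0]
ft_force: [0.4, -0.8, 0.1]
grip_width: -0.0
grasp_force: 0.0
clock: 12.1
position: [0.5917, -0.153, 0.0849]
ee_rot: [1.0, -0.0, -0.0, 0.001]
ft_force: [-10.1, -1.6, 17.8]
grip_width: -0.001
grasp_force: 9.0
```

```bash
python3 -m inch '[[[0,0,-0.03,0,0,0,1],[0,0,-0.08,0,0,0,1],[0,0,-0.13,0,0,0,1],[0,0,-0.18,0,0,0,1],[0,0.1,-0.18,0,0,0,1],[0,0.15,-0.18,0,0,0,1],[0,0.15,-0.18,0,0,0,1],[0,0.15,-0.18,0,0,0,1],[0,0.15,-0.18,0,0,0,1],[0,0.15,-0.18,0,0,0,1]]]'; python3 - <<'E'
from h import *
cv2.imwrite("pics/s4.png",cv2.resize(imaging.camera("side")[80:300,200:400],(500,550)))
E
```

```text
clock: 13.1
position: [0.5925, -0.3003, 0.263]
ee_rot: [1.0, 0.001, 0.0, -0.0]
ft_force: [0.4, 0.2, -0.0]
grip_width: 0.0
grasp_force: 0.0
```

View pics/s4.png

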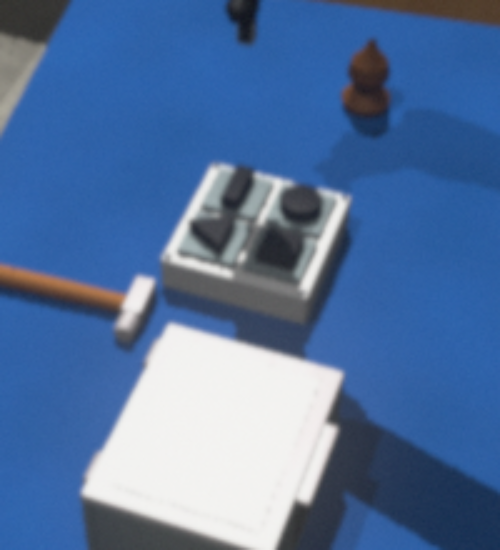

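The lid is flat and the keys are up at (237,187), (300,202), (210,233) and (280,247), the last one in the arm's shadow. The hammer and finial have not moved, and the arm is clear.

```bash
python3 -c "
from workcell import order; print(order.hand_in())"
```

```text
the job is handed in; nothing more can be done
None
```

The lid was lowered gently until shut, then the round, bar and triangular keys were pressed to their stops in that order and sprang back; the job is handed in at about 13 s on the robot's clock, but no verdict was returned.

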